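# Make up two inspection kits

## Robot

A 6-joint arm with a two-finger parallel gripper is mounted at the origin on a cart in front of the work surface, level with it; the furniture and walls round the work are solid. World frame = base frame: x ahead of the robot, y to its left, z up, the work surface at z = 0. Lengths are in m, angles in rad, forces in N, time in s.
With the tool pointing down it reaches from about 0.275 to 0.825 m from the base axis. Payload 5.2 kg.
Tool frame: the origin (TCP) lies at the very end of the fingers, on their centre line; the grasp point (between the pads) lies 19 mm behind it; z points along the fingers, y is the direction in which the jaws open and shut (so a half turn about z gives the same grasp; the last joint's range is limited). The gripper opens to 93 mm and grips with 3 to 60 N. Pads are 15 mm wide; open, the fingers measure 128 mm over their backs; the gripper's body (75 mm by 188 mm) begins 65 mm behind the grasp point.
Start: joints at [0.99, 0.259, 1.535, -0, 1.348, -0.203], TCP at [0.203, 0.511, 0.219] pointing down, gripper open.
Joint ranges: [-3.14, 3.14], [-0.91, 2.08], [0.19, 2.58], [-1.22, 4.36], [0.22, 2.71], [-3.12, 3.12]. Speed limits (rad/s): [2.57, 2.57, 3.14, 3.14, 3.14, 3.14].

## Interface

Orientations are given as a 3x3 rotation matrix whose columns are the frame's x, y, z axes.
In Python, from plant import * gives the robot as it stands.
- The arm moves only by the shell command python3 -m jog 'ROWS' [OPENING]. ROWS is JSON, a list of rows, each a list of 4 numbers: the shift along the world's x, y, z in mm, then the turn about the world's z in degrees. A call has 1 to 20 rows; each row is the pose to reach, as a shift and turn from the pose commanded when the call began; what a row does not reach only later rows make up. A row lasts 1/8 s, in which the tool goes at most 62.5 mm and 10.7 degrees, less where a joint would pass 70% of its speed; a pose out of reach is approached as far as the arm can. A call with a gripper value outside its range is refused whole. OPENING is the opening, from 0 (shut) to 1 (fully open), set as the call begins (- or left out, the last holds). The fingers move at their own pace and stop on an object; the grip force is fixed at half the most. Time passes only in rows, so rows that repeat a pose let the fingers close. It gives the time, the measured TCP pose, the force and the opening at its end, in the units of the state.
- get_state(): the state, without advancing time (a new reading comes with each control period).
- read_camera(name): name is "scene" or "top" or "wrist"; returns a dict with "image" (384x512x3 uint8, blue, green, red), "mtx" (3x3 intrinsics, pixels), "R" (3x3) and "t" (3): a world point X has camera coordinates R X + t. Camera axes: x right, y down, z forward; pixel columns grow to the right and rows downward; lengths in m; the calibration is good to about 2 mm. A picture is of the moment at which its call begins. There is no depth.
- hand_in(): hands the job in, once; it reports no verdict.
The state is a dict: "t": time; "joint_pos": joint angles; "qvel": joint speeds; "joint_torque": joint torques, N m; "position": TCP position; "ee_rot": TCP orientation; "force": force on the tool from outside, world axes, zero at the start; "ft_torque": the same for the moment, N m; "grip_width": finger opening in m.
Only numpy, scipy, OpenCV 4.12 (cv2) and the standard library are available. Lean on these libraries where they do the work, as an engineer would, in place of code of your own. Each camera call takes 0.05 s, during which the arm holds its last target. There are 200 camera calls.

## Task

Make up the two inspection kits from the stock on the bench. The shorter, two-compartment tray gets the V-block and the plain brass bush; the longer, three-compartment tray gets the bush block, the loupe and the larger calibration weight: one item to a compartment, in any order, each standing upright in the middle of its compartment. Leave the smaller weight, the ring gauge and the squat steel bush where they are.

Things in the scene. Friction and masses are not known exactly. Their poses are not given: they have to be found in the camera images.
- tray_two: Shallow grey kit tray with open compartments in one row, fixed to the bench. Origin: centre of its underside; y along the row, x across it, z up. Floor 4 mm above the bench; outer lips and dividers 3 mm thick, tops 10 mm above the bench (6 mm above the floor). Each compartment is 75 mm along y and 94 mm along x inside. This is the shorter tray, 159 x 100 mm, two compartments: centres at x = 0, y = -39 and +39 mm.
- tray_three: Shallow grey kit tray with open compartments in one row, fixed to the bench. Origin: centre of its underside; y along the row, x across it, z up. Floor 4 mm above the bench; outer lips and dividers 3 mm thick, tops 10 mm above the bench (6 mm above the floor). Each compartment is 75 mm along y and 94 mm along x inside. This is the longer tray, 237 x 100 mm, three compartments: centres at x = 0, y = -78, 0 and +78 mm.
- vee_c (a point): V-block: pale steel block with a V groove in its top, 36 mm (x) by 44 mm (y) by 32 mm high, 0.36 kg; the groove runs along x. Grasp it across the 36 mm (fingers closing along x) or the 44 mm. Point: its centre, half-way up; z axis up as it stands.
- brass_c (a point): Plain brass bush: round, 30 mm diameter, 26 mm high, bore upright, 0.09 kg. Point: its centre, half-way up; z axis up as it stands.
- block_c (a point): Bush block: small square-edged steel block with dark sides and a paler top, 24 mm (x) by 32 mm (y) by 27 mm high, 0.16 kg, with a short bright round bush standing out about 4 mm from its -x side face. Grasp it across the 32 mm flats (fingers closing along y). Point: centre of the block without the bush, half-way up; z axis up as it stands.
- loupe_c (a point): Loupe: black round barrel, 38 mm diameter, 30 mm high, 0.06 kg. Point: its centre, half-way up; z axis up as it stands.
- weight_big_c (a point): The larger calibration weight: plain pale metal, 48 mm high; round body of 29 mm diameter up to 33 mm, then a narrower neck and knob up to 18 mm wide; 0.2 kg. Grasp the body or the knob. Point: its centre, half-way up; z axis up as it stands.
- weight_small_c (a point): The smaller calibration weight, same shape, 18 mm diameter and 30 mm high. Belongs to neither kit; stays where it is. Point: its centre, half-way up; z axis up as it stands.
- ring_c (a point): Ring gauge: flat knurled steel ring, 60 mm diameter, 18 mm high. Belongs to neither kit; stays where it is. Point: its centre, half-way up; z axis up as it stands.
- squat_c (a point): Squat steel bush: plain pale steel ring, 36 mm diameter, 18 mm high. Belongs to neither kit; stays where it is. Point: its centre, half-way up; z axis up as it stands.

How it is judged:
By the outcome, as a careful person would: the job done as asked, in the order asked, and still so for the second after the job is handed in, with the robot touching nothing.
It also fails if it takes over 128 s, if anything falls off the work surface, if the arm or the gripper's body presses on something with over 40 N, if the wrist force passes 120 N, or if a joint passes its speed limit or range.

## Working session

There is one attempt and no reset: what is moved stays moved. The work goes in short steps, Python scripts to look and compute and a shell command to move; the robot and the scene stay as the last step left them, time stands still between calls to the robot, and variables do not carry over. Pictures are saved under pics/ and viewed, on a budget of 14 in all, crops included, one or two more only if the job needs it, and the job is handed in when it is done.

```bash
mkdir -p pics; ls
python3 - <<'E'
from plant import *
import cv2, numpy as np
for n in ["scene","top","wrist"]:
    c=read_camera(n); cv2.imwrite(f"pics/{n}0.png",c["image"]); np.savez(f"pics/{n}0.npz",**c)
    print(n,np.round(c["mtx"],1).tolist(),np.round(c["R"],3).tolist(),np.round(-c["R"].T@c["t"],3))
s=get_state();print({k:np.round(v,3).tolist() for k,v in s.items()})
E
```

```text
pics
scene [[492.9, 0.0, 268.9], [0.0, 492.9, 188.8], [0.0, 0.0, 1.0]] [[-0.759, -0.651, 0.022], [-0.303, 0.323, -0.897], [0.577, -0.687, -0.442]] [-0.282  0.958  0.681]
top [[402.6, 0.0, 249.6], [0.0, 402.6, 189.9], [0.0, 0.0, 1.0]] [[0.012, -1.0, -0.018], [-0.999, -0.011, -0.035], [0.035, 0.018, -0.999]] [ 0.497 -0.061  0.98 ]
wrist [[289.7, 0.0, 250.6], [0.0, 289.7, 192.1], [0.0, 0.0, 1.0]] [[0.369, 0.929, -0.002], [0.891, -0.353, 0.285], [0.264, -0.107, -0.958]] [0.129 0.541 0.384]
{'t': 0.15, 'joint_pos': [0.99, 0.259, 1.536, -0.0, 1.348, -0.203], 'qvel': [0.001, -0.002, -0.002, -0.002, -0.0, -0.001], 'joint_torque': [0.002, -43.765, -28.423, 0.072, 0.038, -0.0], 'position': [0.203, 0.511, 0.218], 'ee_rot': [[-0.929, 0.369, -0.001], [0.369, 0.929, -0.001], [0.0, -0.001, -1.0]], 'force': [0.699, 0.611, -0.736], 'ft_torque': [0.034, 0.036, -0.054], 'grip_width': 0.093}
```

View pics/top0.png

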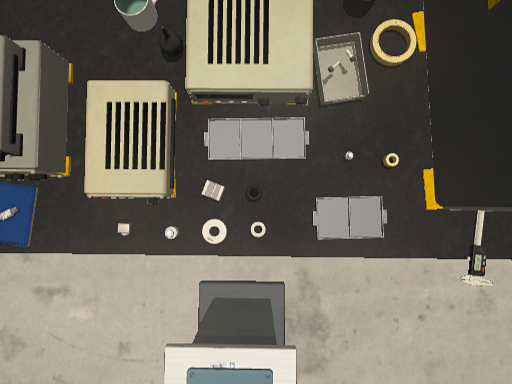

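View pics/scene0.png

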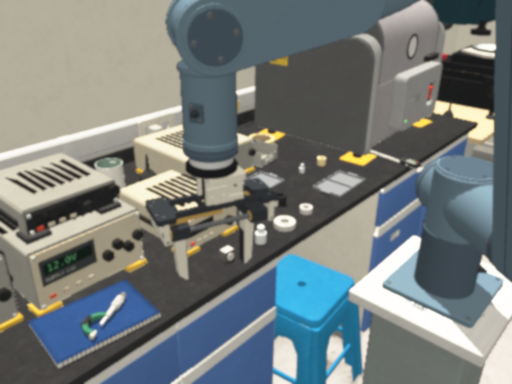

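The top view shows the block (123,229), big weight (171,232), ring (214,231), squat bush (258,229), V-block (213,190), loupe (253,193), small weight (349,156) and brass bush (391,160). Tray three is centred near (257,138) and tray two near (350,217). The scene view shows the same items, with the gripper partly in the way.

```bash
cat > h.py <<'E'
from plant import *
import cv2, numpy as np
def shot(cam,name):
    c=read_camera(cam); cv2.imwrite(f"pics/{name}.png",c["image"]); np.savez(f"pics/{name}.npz",**c); return c
def load(name): return dict(np.load(f"pics/{name}.npz"))
def ray(c,uv):
    d=c["R"].T@np.linalg.solve(c["mtx"],[uv[0],uv[1],1.]); return -c["R"].T@c["t"],d
def plane(c,uv,z):
    o,d=ray(c,uv); return o+d*(z-o[2])/d[2]
def proj(c,X):
    p=c["mtx"]@(c["R"]@np.array(X)+c["t"]); return p[:2]/p[2]
def tri(obs):
    A=np.zeros((3,3));b=np.zeros(3);L=[]
    for c,uv in obs:
        o,d=ray(c,uv);d=d/np.linalg.norm(d);P=np.eye(3)-np.outer(d,d);A+=P;b+=P@o;L.append((o,P))
    X=np.linalg.solve(A,b); return X,max(np.linalg.norm(P@(X-o)) for o,P in L)
E
python3 - <<'E'
from h import *
c=load("top0");im=c["image"];g=cv2.cvtColor(im,cv2.COLOR_BGR2GRAY)
m=((g>75)*255).astype(np.uint8); m[:105]=0; m[245:]=0; m[:,:100]=0;m[:,415:]=0
n,l,s,ce=cv2.connectedComponentsWithStats(m)
for i in range(1,n):
    if s[i,4]>20:
        pts=np.argwhere(l==i)[:,::-1].astype(np.float32);r=cv2.minAreaRect(pts)
        print(s[i].tolist(),ce[i].round(1),"rect",np.round(r[0],1),np.round(r[1],1),round(r[2],1),"xyz@0.01",plane(c,r[0],.01).round(4))
cv2.imwrite("pics/topc.png",cv2.resize(im[100:260,100:420],None,fx=2.5,fy=2.5,interpolation=cv2.INTER_CUBIC))
E
```

```text
[100, 105, 76, 94, 4425] [135. 159.] rect [137.5 151.5] [93. 75.] 90.0 xyz@0.01 [0.6209 0.2305 0.01  ]
[204, 117, 105, 43, 4195] [256.1 138.1] rect [256. 138.] [104.  42.] 0.0 xyz@0.01 [ 0.6564 -0.0571  0.01  ]
[345, 151, 9, 9, 58] [348.8 155.2] rect [348.8 155.3] [7.1 7.8] 45.0 xyz@0.01 [ 0.6166 -0.2808  0.01  ]
[383, 153, 16, 14, 152] [390.9 159.5] rect [390.5 159.5] [13. 15.] 90.0 xyz@0.01 [ 0.6073 -0.3807  0.01  ]
[201, 180, 24, 21, 319] [212.8 190. ] rect [212.8 190. ] [19.7 16.2] 21.8 xyz@0.01 [0.5293 0.0458 0.01  ]
[313, 196, 74, 44, 2898] [349.1 217.2] rect [349.5 217.3] [42.6 73.4] 88.5 xyz@0.01 [ 0.4676 -0.2831  0.01  ]
[202, 218, 25, 26, 449] [214.  230.9] rect [214.  230.5] [25. 24.] 90.0 xyz@0.01 [0.4318 0.0414 0.01  ]
[250, 221, 16, 17, 156] [257.8 229. ] rect [257.5 229. ] [15.7 15.2] 63.4 xyz@0.01 [ 0.4368 -0.0632  0.01  ]
[117, 223, 13, 13, 143] [123.5 228.5] rect [123. 229.] [12. 12.] 90.0 xyz@0.01 [0.4326 0.2617 0.01  ]
[165, 226, 14, 14, 152] [171.1 232. ] rect [171.5 232.5] [13. 13.] 90.0 xyz@0.01 [0.4257 0.1439 0.01  ]
```

View pics/topc.png

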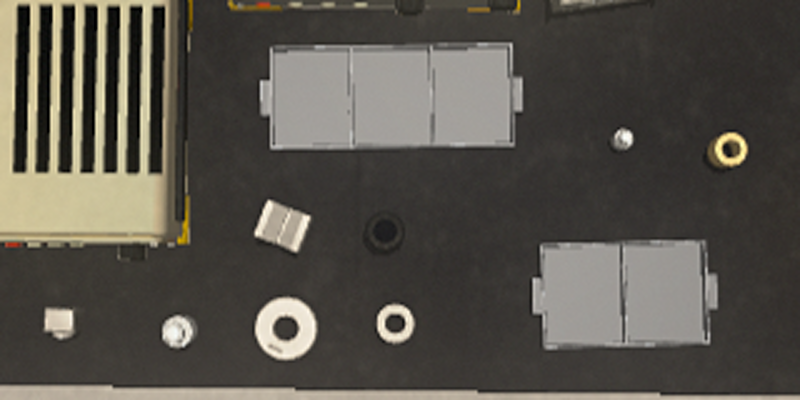

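```bash
python3 -m jog '[[60,-90,0,7],[120,-180,0,14],[197,-271,0,21.7],[197,-271,0,21.7],[197,-271,0,21.7],[197,-271,0,21.7],[197,-271,0,21.7],[197,-271,0,21.7],[197,-271,0,21.7]]' 0.65
python3 - <<'E'
from h import *
c=shot("wrist","w1")
cv2.imwrite("pics/w1v.png",cv2.resize(c["image"],(800,600),interpolation=cv2.INTER_CUBIC))
g=cv2.cvtColor(c["image"],cv2.COLOR_BGR2GRAY)
t=load("top0")
# instrument edges check on bench planes (top pixel)
for uv in [(175,197),(166,195),(252,103)]:
    print(uv,[plane(t,uv,z).round(3).tolist() for z in (0,.1)])
E
```

```text
t: 1.27
position: [0.3991, 0.2411, 0.2186]
ee_rot: [[-1.0, -0.003, -0.0], [-0.003, 1.0, 0.0], [0.0, 0.0, -1.0]]
force: [-0.6, -0.2, 0.5]
grip_width: 0.0607
(175, 197) [[0.512, 0.139, 0.0], [0.51, 0.119, 0.1]]
(166, 195) [[0.516, 0.161, 0.0], [0.514, 0.139, 0.1]]
(252, 103) [[0.744, -0.046, 0.0], [0.719, -0.048, 0.1]]
```

View pics/w1v.png

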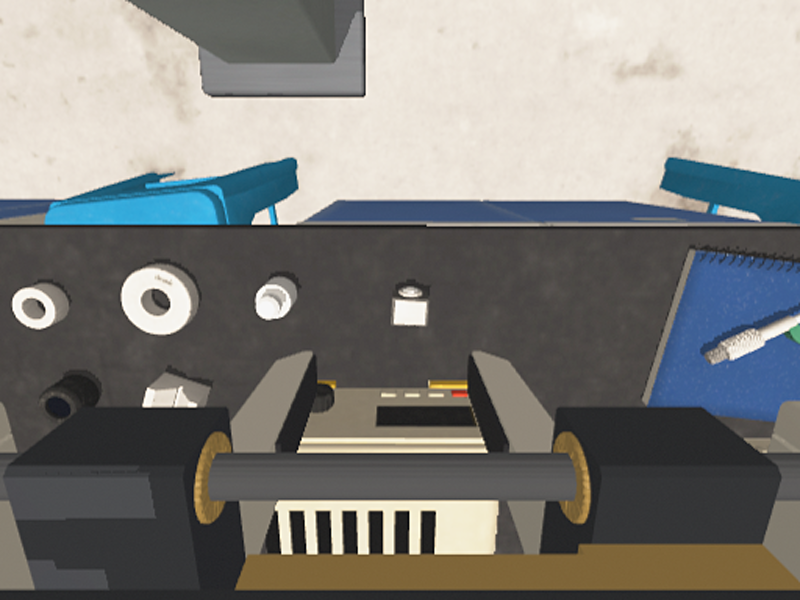

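The wrist view shows the block's pale top at (410,312) with its bush toward the robot. The big weight is at (275,297), ring (160,298), squat (40,305), and the V-block and loupe are partly behind the gripper.

Run:
```python
from h import *
w=load("w1");t=load("top0")
def blobs(c,roi,th):
    x0,y0,x1,y1=roi;g=cv2.cvtColor(c["image"],cv2.COLOR_BGR2GRAY)[y0:y1,x0:x1]
    g=cv2.resize(g,None,fx=4,fy=4,interpolation=cv2.INTER_CUBIC)
    m=(g>th).astype(np.uint8);n,l,s,ce=cv2.connectedComponentsWithStats(m);i=1+np.argmax(s[1:,4])
    r=cv2.minAreaRect(np.argwhere(l==i)[:,::-1].astype(np.float32))
    f=lambda p:(np.array(p)+.5)/4-.5+[x0,y0]
    return f(r[0]),np.array(r[1])/4,r[2],f(cv2.boxPoints(r))
for th in (150,180,200):
    a=blobs(w,(245,185,280,215),th);b=blobs(t,(112,218,136,240),th)
    X,e=tri([(w,a[0]),(t,b[0])])
    print(th,a[0],a[1],a[2],b[0],b[1],b[2],"tri",X.round(4),round(e,4),"wrist@27",plane(w,a[0],.027).round(4),"top@27",plane(t,b[0],.027).round(4))
    print(np.array([plane(w,p,.027)[:2] for p in a[3]]).round(4).tolist())
print(tri([(w,(275/1.5625,297/1.5625)),(t,(171.1,232))]))
```

```text
150 [262.12134171 199.61707306] [21.51293564 16.11713219] 1.7899105548858643 [123.07543182 229.09267235] [11.14250374 11.48015594] 3.3664605617523193 tri [0.4343 0.2556 0.0304] 0.001 wrist@27 [0.4361 0.2565 0.027 ] top@27 [0.4335 0.2559 0.027 ]
[[0.4467, 0.2423], [0.4248, 0.2429], [0.4256, 0.2705], [0.4476, 0.2704]]
180 [262.11466217 199.64383316] [20.96526909 15.69993019] 2.2025983333587646 [123.14263916 227.63264656] [10.5742569   7.78253841] 1.6365771293640137 tri [0.4369 0.2566 0.0247] 0.0 wrist@27 [0.4361 0.2565 0.027 ] top@27 [0.437  0.2558 0.027 ]
[[0.4464, 0.2426], [0.425, 0.2433], [0.426, 0.2703], [0.4474, 0.27]]
200 [262.03384018 199.73204422] [20.30084991 15.30776024] 3.012787342071533 [123.    227.625] [ 7.   10.25] 90.0 tri [0.4368 0.2566 0.0254] 0.0001 wrist@27 [0.4362 0.2564 0.027 ] top@27 [0.437  0.2561 0.027 ]
[[0.4461, 0.2428], [0.4252, 0.2437], [0.4266, 0.2699], [0.4475, 0.2693]]
(array([0.42695833, 0.14320958, 0.01653486]), np.float64(0.0005308570805569811))
```

Block: top centre is about (0.4365, 0.2563), height about 26 mm against 27 given, yaw about -2°. That agrees with the text, so I'm grasping it.

```bash
python3 -m jog '[[37,15,-50,-2],[37,15,-100,-2],[37,15,-150,-2],[37,15,-190,-2],[37,15,-209,-2],[37,15,-209,-2],[37,15,-209,-2]]' ; python3 -m jog '[[0,0,0,0],[0,0,0,0],[0,0,0,0],[0,0,0,0],[0,0,0,0]]' 0.2; python3 -m jog '[[0,0,20,0],[0,0,50,0],[0,0,100,0],[0,0,141,0],[0,0,141,0]]'
```

```text
t: 2.2
position: [0.4373, 0.2559, 0.0105]
ee_rot: [[-0.999, 0.033, 0.001], [0.033, 0.999, 0.0], [-0.001, 0.0, -1.0]]
force: [-0.0, 0.1, 0.0]
grip_width: 0.0602
t: 2.82
position: [0.4371, 0.2553, 0.01]
ee_rot: [[-0.999, 0.034, 0.001], [0.034, 0.999, 0.0], [-0.001, 0.0, -1.0]]
force: [-1.0, 0.2, 4.4]
grip_width: 0.0308
t: 3.45
position: [0.4389, 0.2559, 0.1535]
ee_rot: [[-0.999, 0.034, 0.006], [0.034, 0.999, 0.002], [-0.006, 0.002, -1.0]]
force: [-0.7, 0.0, -0.6]
grip_width: 0.0308
```

```bash
python3 -m jog '[[0,-60,47,2],[0,-120,47,2],[0,-180,47,2],[0,-240,47,2],[30,-290,47,2],[80,-313,47,2],[140,-313,47,2],[190,-313,47,2],[190,-313,47,2],[190,-313,47,2],[190,-313,47,2]]'
python3 - <<'E'
from h import *
c=shot("wrist","w2")
cv2.imwrite("pics/w2v.png",cv2.resize(c["image"],(800,600),interpolation=cv2.INTER_CUBIC))
E
```

```text
t: 4.82
position: [0.6254, -0.0575, 0.1972]
ee_rot: [[-1.0, -0.001, -0.002], [-0.001, 1.0, 0.0], [0.002, 0.0, -1.0]]
force: [-0.0, 0.1, -1.4]
grip_width: 0.0306
```

View pics/w2v.png

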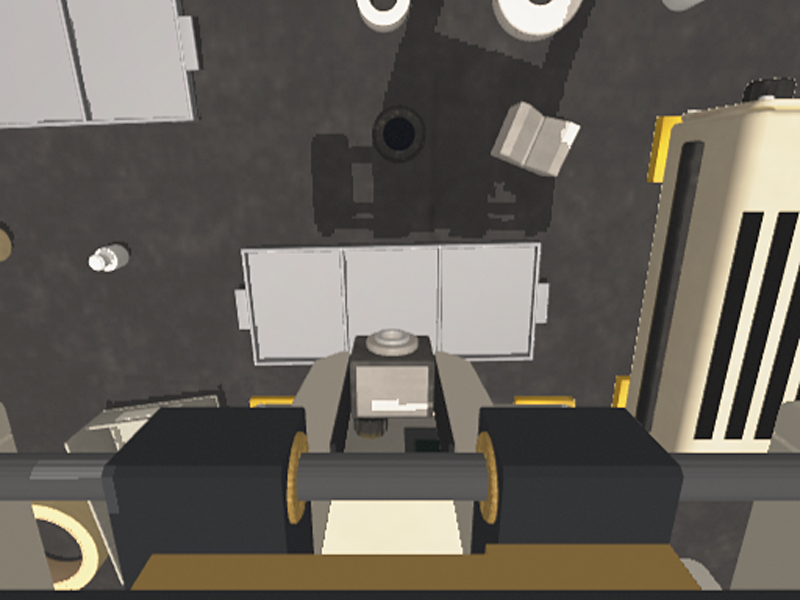

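Wrist view: tray three's corners are near (243,250), (540,243), (532,360) and (256,364). The block is held square with its bush toward the robot. The V-block is near (536,140) and the loupe near (398,134).

Run:
```python
from h import *
w=load("w2");t=load("top0")
W={"n-":(243,250),"n+":(540,243),"f+":(532,360),"f-":(256,364)}
T={"f+":(271,47),"f-":(512,43),"n-":(514,147),"n+":(271,149)}
def fit(P,L):
    k=["n-","n+","f+","f-"];A=np.array([P[i][:2] for i in k]);hx=.05;hy=L/2
    M=np.array([[-hx,-hy],[-hx,hy],[hx,hy],[hx,-hy]]);c=A.mean(0);H=M.T@(A-c)
    a=np.arctan2(H[0,1]-H[1,0],H[0,0]+H[1,1]);R=np.array([[np.cos(a),-np.sin(a)],[np.sin(a),np.cos(a)]])
    return c.round(4),np.degrees(a).round(2),"resid mm",(1e3*(A-c-M@R.T)).round(1).tolist()
f=lambda p:np.array(p)/1.5625-.18; g=lambda p:np.array(p)/2.5+100-.3
for k in W: print(k,tri([(w,f(W[k])),(t,g(T[k]))])[0].round(4))
print("wrist",fit({k:plane(w,f(v),.01) for k,v in W.items()},.237))
print("top",fit({k:plane(t,g(v),.01) for k,v in T.items()},.237))
T2={"f+":(541,243),"f-":(706,240),"n-":(709,344),"n+":(544,347)}
print("tray2 top",fit({k:plane(t,g(v),.01) for k,v in T2.items()},.159))
# held block top centre, V-block & loupe
print("loupe rim tri",tri([(w,f((398,134))),(t,g((384,232)))]))
print("vee w2 corners@32",[plane(w,f(p),.032).round(4).tolist() for p in [(521,102),(580,124),(555,177),(492,152)]])
print("held bt",proj(w,get_state()["position"])*1.5625, proj(w,get_state()["position"]+[0,0,.017])*1.5625)
print("leftinst", [plane(t,g((165,230)),z).round(3).tolist() for z in (.08,.1,.12)])
```

```text
n- [ 0.6096 -0.1771  0.0026]
n+ [0.6031 0.0578 0.0137]
f+ [0.7017 0.0597 0.0144]
f- [ 0.7103 -0.1748  0.0029]
wrist (array([ 0.6558, -0.0566]), np.float64(1.19), 'resid mm', [[1.0, 1.7], [0.3, -1.8], [-0.1, -1.4], [-1.2, 1.6]])
top (array([ 0.6558, -0.0581]), np.float64(1.21), 'resid mm', [[-0.5, 1.1], [0.3, -1.0], [-0.2, -1.6], [0.5, 1.6]])
tray2 top (array([ 0.4681, -0.2834]), np.float64(1.77), 'resid mm', [[0.3, 0.9], [0.3, -1.0], [-0.2, -0.6], [-0.4, 0.7]])
loupe rim tri (array([ 0.52403997, -0.05250625,  0.0206434 ]), np.float64(0.00029916551237747676))
vee w2 corners@32 [[0.5044, 0.03, 0.032], [0.5183, 0.0715, 0.032], [0.5532, 0.058, 0.032], [0.5365, 0.0125, 0.032]]
held bt [390.2338956  373.26970876] [390.08096336 393.7517097 ]
leftinst [[0.522, 0.144, 0.08], [0.521, 0.139, 0.1], [0.521, 0.135, 0.12]]
```

Tray three is centred at (0.656, -0.057) with yaw +1.2°, and its lips triangulate to about 8 mm against 10 given. The two views agree within 1.5 mm. I'm putting the block in the -y compartment, at (0.6574, -0.1353).

```bash
python3 -m jog '[[32,-60,0,1],[32,-78,-50,1],[32,-78,-110,1],[32,-78,-150,1],[32,-78,-175,1],[32,-78,-181,1],[32,-78,-181,1],[32,-78,-181,1]]'
```

```text
t: 5.88
position: [0.66, -0.1362, 0.0187]
ee_rot: [[-1.0, -0.018, 0.003], [-0.018, 1.0, -0.001], [-0.003, -0.001, -1.0]]
force: [0.0, -0.2, -1.8]
grip_width: 0.0308
```

```bash
python3 -m jog '[[-2,1,-3,0],[-2,1,-4,0],[-2,1,-4,0],[-2,1,-4,0]]'
```

```text
t: 6.38
position: [0.6571, -0.1347, 0.0141]
ee_rot: [[-1.0, -0.018, 0.001], [-0.019, 1.0, -0.0], [-0.001, -0.0, -1.0]]
force: [-2.0, 1.4, 5.1]
grip_width: 0.0305
```

```bash
python3 -m jog '[[0,0,0,0],[0,0,0,0],[0,0,0,0],[0,0,30,0],[0,0,90,0],[-40,30,140,0],[-90,60,180,0],[-145,82,180,-1],[-145,82,180,-1],[-145,82,180,-1],[-145,82,180,-1]]' 0.65
python3 - <<'E'
from h import *
c=shot("wrist","w3")
cv2.imwrite("pics/w3v.png",cv2.resize(c["image"],(800,600),interpolation=cv2.INTER_CUBIC))
E
```

```text
t: 7.75
position: [0.5132, -0.0535, 0.1925]
ee_rot: [[-1.0, -0.001, 0.001], [-0.001, 1.0, -0.0], [-0.001, -0.0, -1.0]]
force: [0.5, 0.3, -1.0]
grip_width: 0.0605
```

View pics/w3v.png

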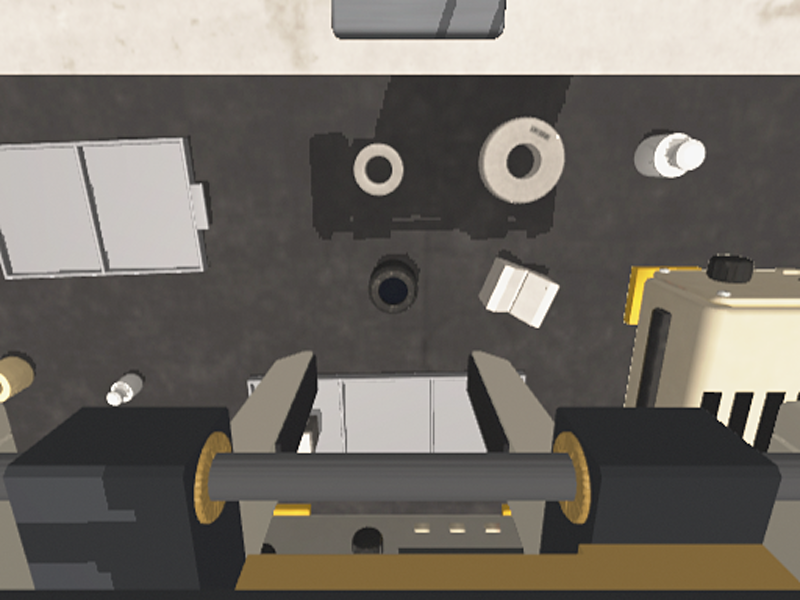

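Wrist view: the loupe's bore is at (393,290), V-block (518,293), big weight's knob (690,153), tray two at left, and brass bush (14,378). The block is partly visible behind the left finger, in the -y compartment.

Run:
```python
from h import *
w1=load("w1");w2=load("w2");w3=load("w3");t=load("top0")
f=lambda p:np.array(p)/1.5625-.18; g=lambda p:np.array(p)/2.5+100-.3
print("loupe",tri([(w2,f((398,134))),(w3,f((393,291))),(t,g((384,232)))]),[plane(c,p,.03).round(4).tolist() for c,p in [(w2,f((398,134))),(w3,f((393,291))),(t,g((384,232)))]])
print("knob",tri([(w1,f((269,305))),(w3,f((690,153))),(t,g((178,330)))]),[plane(c,p,.048).round(4).tolist() for c,p in [(w1,f((269,305))),(w3,f((690,153))),(t,g((178,330)))]])
# outer loupe silhouettes check, gray profile
v2=[(521,102),(580,124),(555,177),(492,152)];v3=[(503,258),(561,290),(541,328),(480,296)]
for a,b in zip(v2,v3):
    print("vee",tri([(w2,f(a)),(w3,f(b))]),plane(w3,f(b),.032).round(4))
for k,c in (("w2",w2),("w3",w3)):
    x,y=(210,35) if k=="w2" else (470/1.5625-5,240/1.5625)
    x,y=int(x),int(y)
c1=w2["image"][55:120,225:385];c2=w3["image"][145:225,225:385]
cv2.imwrite("pics/z.png",cv2.resize(np.vstack([c1,c2]),None,fx=4,fy=4,interpolation=cv2.INTER_CUBIC))
```

```text
loupe (array([ 0.52425714, -0.05251878,  0.02917287]), np.float64(0.000508235840114666)) [[0.5246, -0.0529, 0.03], [0.5242, -0.0524, 0.03], [0.5238, -0.0523, 0.03]]
knob (array([0.42721451, 0.14257413, 0.04022811]), np.float64(0.004307344946947129)) [[0.4236, 0.146, 0.048], [0.4259, 0.141, 0.048], [0.4303, 0.1373, 0.048]]
vee (array([0.50215436, 0.03355341, 0.014357  ]), np.float64(0.0010725115867725604)) [0.4985 0.0281 0.032 ]
vee (array([0.51928723, 0.06746047, 0.0444802 ]), np.float64(0.0007427359731781593)) [0.5228 0.0731 0.032 ]
vee (array([0.55328008, 0.0599748 , 0.03064352]), np.float64(0.001411111637582846)) [0.5529 0.061  0.032 ]
vee (array([0.53567281, 0.01853706, 0.00349247]), np.float64(7.60962278130103e-05)) [0.5275 0.0129 0.032 ]
```

View pics/z.png

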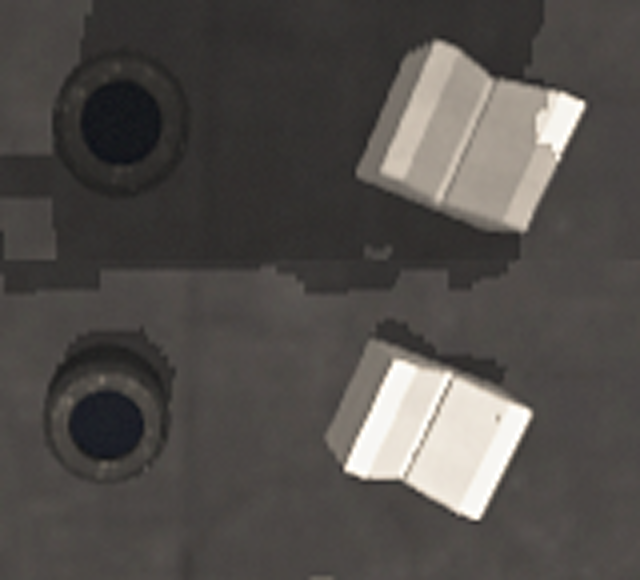

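Run:
```python
from h import *
w2=load("w2");w3=load("w3")
A=[(436,40),(584,100),(524,232),(380,178)];B=[(397,360),(532,408),(478,521),(346,473)]
X=[]
for a,b in zip(A,B):
    pa=np.array(a)/4+[225,55]-.4;pb=(np.array(b)-[0,260])/4+[225,145]-.4
    x,e=tri([(w2,pa),(w3,pb)]);X.append(x);print(x.round(4),round(e,4),plane(w3,pb,.032).round(4),plane(w2,pa,.032).round(4))
X=np.array(X);print(X.mean(0),np.linalg.norm(np.roll(X,-1,0)-X,axis=1))
P=np.array([(plane(w3,(np.array(b)-[0,260])/4+[225,145]-.4,.032)+plane(w2,np.array(a)/4+[225,55]-.4,.032))/2 for a,b in zip(A,B)])
d=P[1]+P[2]-P[0]-P[3];print("ctr",P.mean(0),"y-axis ang",np.degrees(np.arctan2(d[1],d[0])),np.linalg.norm(np.roll(P,-1,0)-P,axis=1))
```

```text
[0.5039 0.0306 0.0322] 0.0003 [0.504  0.0309 0.032 ] [0.5039 0.0303 0.032 ]
[0.5186 0.0717 0.0305] 0.0 [0.5182 0.0711 0.032 ] [0.5187 0.0711 0.032 ]
[0.5527 0.0583 0.0331] 0.0 [0.5531 0.0587 0.032 ] [0.5527 0.0586 0.032 ]
[0.5385 0.0185 0.0304] 0.0002 [0.538  0.0183 0.032 ] [0.5386 0.0179 0.032 ]
[0.52842522 0.04474354 0.0315377 ] [0.04366282 0.03676446 0.04232734 0.03670905]
ctr [0.52839106 0.0446158  0.032     ] y-axis ang 70.24834062547468 [0.04301874 0.03666512 0.04306957 0.03656475]
```

```bash
python3 -m jog '[[10,1,-50,0],[11,1,-110,0],[11,1,-160,0],[11,1,-182,0],[11,1,-182,0],[11,1,-182,0]]' 0.65
```

```text
t: 8.55
position: [0.524, -0.0523, 0.0111]
ee_rot: [[-1.0, -0.001, 0.001], [-0.001, 1.0, -0.0], [-0.001, -0.0, -1.0]]
force: [0.3, -0.3, 0.0]
grip_width: 0.0602
```

```bash
python3 -m jog '[[0,0,0,0],[0,0,0,0],[0,0,0,0],[0,0,0,0],[0,0,30,0],[30,-2,60,0],[80,-4,65,0],[131,-5,65,1],[131,-5,65,1],[131,-5,65,1],[131,-5,65,1]]' 0.2
```

```text
t: 9.93
position: [0.6523, -0.0565, 0.0754]
ee_rot: [[-1.0, -0.018, -0.002], [-0.018, 1.0, 0.0], [0.002, 0.0, -1.0]]
force: [0.8, -0.8, -0.5]
grip_width: 0.0365
```

```bash
python3 -m jog '[[2,-1,-30,0],[2,-1,-52,0],[2,-1,-60,0],[2,-1,-60,0],[2,-1,-60,0],[2,-1,-60,0]]'
```

```text
t: 10.68
position: [0.656, -0.0579, 0.0162]
ee_rot: [[-1.0, -0.018, 0.001], [-0.018, 1.0, -0.0], [-0.001, -0.0, -1.0]]
force: [-0.6, -0.2, -1.2]
grip_width: 0.0365
```

```bash
python3 -m jog '[[0,0,-1,0],[0,0,-1.5,0],[0,0,-1.5,0]]'; python3 -m jog '[[0,0,0,0],[0,0,0,0],[0,0,0,0],[0,0,20,0],[0,0,60,0],[0,0,110,0],[-60,20,170,0],[-120,50,185,-1],[-180,90,185,-1],[-225,140,185,-1],[-225,190,185,-1],[-225,190,185,-1],[-225,190,185,-1],[-225,190,185,-1]]' 0.65
python3 - <<'E'
from h import *
c=shot("wrist","w4")
cv2.imwrite("pics/w4v.png",cv2.resize(c["image"],(800,600),interpolation=cv2.INTER_CUBIC))
E
```

```text
t: 11.05
position: [0.6562, -0.0578, 0.0153]
ee_rot: [[-1.0, -0.019, 0.001], [-0.019, 1.0, -0.0], [-0.001, -0.0, -1.0]]
force: [-0.9, 0.7, 5.7]
grip_width: 0.0364
t: 12.8
position: [0.4313, 0.1317, 0.1991]
ee_rot: [[-1.0, -0.001, 0.0], [-0.001, 1.0, -0.0], [-0.0, -0.0, -1.0]]
force: [0.0, -0.3, -0.3]
grip_width: 0.0602
```

View pics/w4v.png

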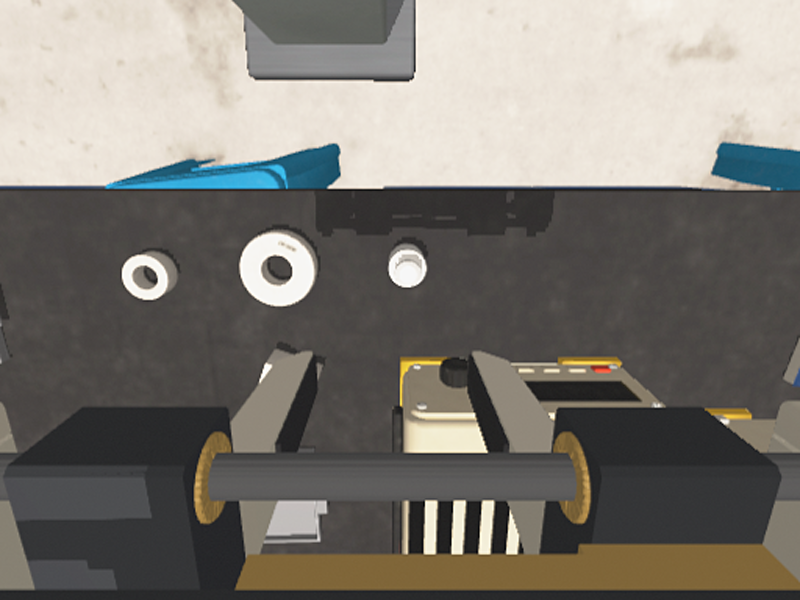

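Wrist view: the big weight stands upright at (407,266) with its knob near (408,272). The ring is at (278,268) and the squat bush at (149,275).

Run:
```python
from h import *
w3=load("w3");w4=load("w4");t=load("top0")
f=lambda p:np.array(p)/1.5625-.18
print(tri([(w4,f((408,272))),(w3,f((690,153)))]),plane(w4,f((408,272)),.048),plane(w3,f((690,153)),.048))
g=cv2.cvtColor(w4["image"],cv2.COLOR_BGR2GRAY)[150:190,242:280]
m=(g>140).astype(np.uint8);n,l,s,c=cv2.connectedComponentsWithStats(m);i=1+np.argmax(s[1:,4]);bb=s[i]
print(bb,c[i],[plane(w4,c[i]+[242,150],z).round(4).tolist() for z in (.02,.033,.048)])
G=cv2.cvtColor(t["image"],cv2.COLOR_BGR2GRAY)[222:243,160:182];
m=(G>120).astype(np.uint8);n,l,s,c2=cv2.connectedComponentsWithStats(m);i2=1+np.argmax(s[1:,4]);p=c2[i2]+[160,222]
print(p,[plane(t,p,z).round(4).tolist() for z in (.02,.033,.048)])
```

```text
(array([0.42583005, 0.14365999, 0.04381357]), np.float64(8.656091927466225e-05)) [0.42494454 0.14354567 0.048     ] [0.42585687 0.14099778 0.048     ]
[  7   9  24  25 479] [18.31941545 21.13987474] [[0.428, 0.1437, 0.02], [0.4251, 0.1433, 0.033], [0.4218, 0.1428, 0.048]]
[170.46721311 232.26229508] [[0.427, 0.1443, 0.02], [0.4279, 0.1415, 0.033], [0.429, 0.1383, 0.048]]
```

```bash
python3 -m jog '[[-5,12,-50,0],[-5,12,-110,0],[-5,12,-160,0],[-5,12,-188,0],[-5,12,-188,0],[-5,12,-188,0]]';python3 -m jog '[[0,0,0,0],[0,0,0,0],[0,0,0,0],[0,0,0,0],[0,0,0,0]]' 0.15; python3 -m jog '[[0,0,40,0],[0,0,100,0],[0,-50,120,0],[0,-110,120,0],[30,-123,120,0],[90,-123,120,0],[150,-123,120,1],[210,-123,120,1],[228,-123,120,1],[228,-123,120,1],[228,-123,120,1],[228,-123,120,1]]'
```

```text
t: 13.6
position: [0.4271, 0.1437, 0.0119]
ee_rot: [[-1.0, 0.0, 0.001], [0.0, 1.0, 0.0], [-0.001, 0.0, -1.0]]
force: [0.1, -0.1, -0.0]
grip_width: 0.0608
t: 14.22
position: [0.4261, 0.1443, 0.0115]
ee_rot: [[-1.0, -0.001, 0.001], [-0.001, 1.0, 0.0], [-0.001, 0.0, -1.0]]
force: [-0.5, -0.0, 5.2]
grip_width: 0.0273
t: 15.72
position: [0.6527, 0.0214, 0.1313]
ee_rot: [[-1.0, -0.018, -0.001], [-0.018, 1.0, 0.0], [0.001, 0.0, -1.0]]
force: [-0.5, -0.3, -2.0]
grip_width: 0.0274
```

```bash
python3 -m jog '[[1,-1,-50,0],[1,-1,-95,0],[1,-1,-112,0],[1,-1,-115,0],[1,-1,-115,0],[1,-1,-115,0],[1,-1,-115,0]]'
```

```text
t: 16.6
position: [0.6556, 0.0202, 0.0174]
ee_rot: [[-1.0, -0.018, 0.002], [-0.018, 1.0, -0.0], [-0.002, -0.0, -1.0]]
force: [-0.4, 0.3, -1.7]
grip_width: 0.0273
```

```bash
python3 -m jog '[[-1,0,-1.5,0],[-1,0,-2,0],[-1,0,-2,0]]'
```

```text
t: 16.98
position: [0.6545, 0.0202, 0.0152]
ee_rot: [[-1.0, -0.018, 0.002], [-0.018, 1.0, -0.0], [-0.002, -0.0, -1.0]]
force: [-0.0, 0.6, 4.4]
grip_width: 0.0274
```

```bash
python3 -m jog '[[0,0,0,0],[0,0,0,0],[0,0,0,0],[0,0,30,0],[0,0,80,0],[-20,-10,130,0],[-70,-20,170,0],[-126,-20,170,10],[-126,-20,170,20],[-126,-20,170,30],[-126,-20,170,40],[-126,-10,170,50],[-126,10,170,60],[-126,25,170,69],[-126,25,170,69],[-126,25,170,69],[-126,25,170,69]]' 0.65
python3 - <<'E'
from h import *
c=shot("top","top1")
cv2.imwrite("pics/top1v.png",cv2.resize(c["image"][100:260,100:420],None,fx=2.5,fy=2.5,interpolation=cv2.INTER_CUBIC))
print(np.round(get_state()["joint_pos"],2))
E
```

```text
t: 19.1
position: [0.5279, 0.0446, 0.1841]
ee_rot: [[-0.343, -0.939, -0.0], [-0.939, 0.343, -0.0], [0.0, 0.0, -1.0]]
force: [0.9, -0.2, -0.1]
grip_width: 0.0605
[-0.13  0.25  1.64 -0.    1.26 -2.92]
```

View pics/top1v.png

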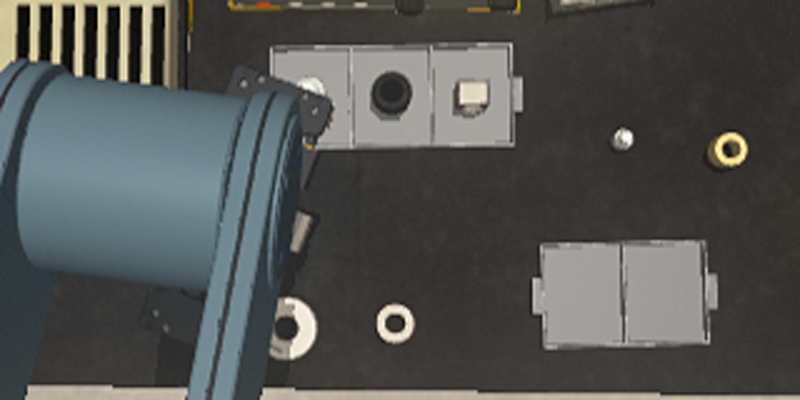

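The top view shows the loupe at (391,92) and the block at (472,95), both in tray three, with the weight in the +y compartment and the arm partly over it. The ring, squat bush, small weight and brass bush are unmoved. I'm grasping the V-block across its 36 mm.

```bash
python3 -m jog '[[0,0,-50,0],[0,0,-110,0],[0,0,-150,0],[0,0,-174,0],[0,0,-174,0],[0,0,-174,0]]';python3 -m jog '[[0,0,0,0],[0,0,0,0],[0,0,0,0],[0,0,0,0],[0,0,0,0]]' 0.15; python3 -m jog '[[0,0,40,0],[0,0,100,0],[0,-20,140,-10],[0,-60,140,-20],[-10,-110,140,-30],[-20,-160,140,-40],[-30,-210,140,-50],[-60,-260,140,-60],[-61,-289,140,-68],[-61,-289,140,-68],[-61,-289,140,-68],[-61,-289,140,-68]]'
python3 - <<'E'
from h import *
c=shot("wrist","w5")
cv2.imwrite("pics/w5v.png",cv2.resize(c["image"],(800,600),interpolation=cv2.INTER_CUBIC))
E
```

```text
t: 19.9
position: [0.5288, 0.0449, 0.0111]
ee_rot: [[-0.342, -0.94, 0.001], [-0.94, 0.342, -0.0], [-0.0, -0.001, -1.0]]
force: [0.2, -1.2, 0.0]
grip_width: 0.0607
t: 20.52
position: [0.5283, 0.0452, 0.0108]
ee_rot: [[-0.341, -0.94, 0.001], [-0.94, 0.341, -0.0], [-0.0, -0.001, -1.0]]
force: [-0.6, -0.0, 6.4]
grip_width: 0.0355
t: 22.02
position: [0.4668, -0.2425, 0.1498]
ee_rot: [[-0.999, -0.038, -0.001], [-0.038, 0.999, 0.001], [0.001, 0.001, -1.0]]
force: [1.1, -0.4, -3.6]
grip_width: 0.0357
```

View pics/w5v.png

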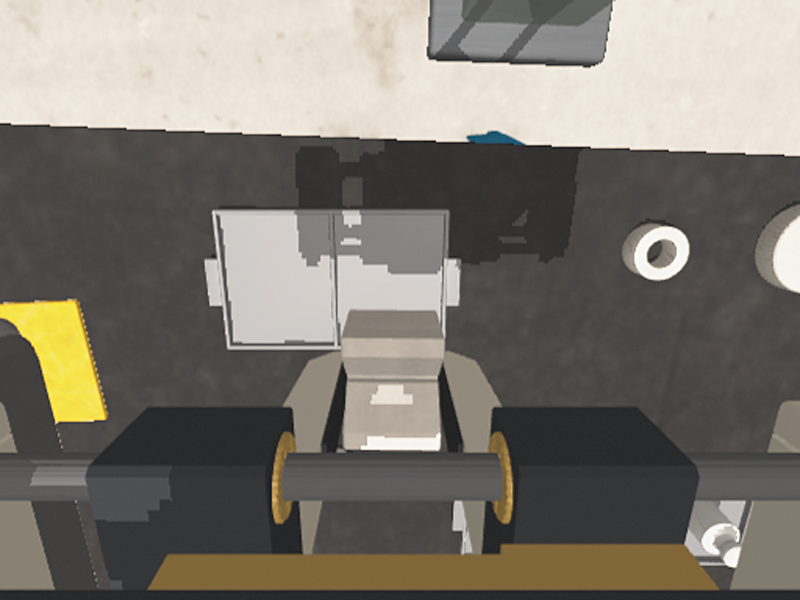

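Wrist view: the V-block is held square. Tray two's near edge runs (213,210)–(450,210), its far -y corner is (229,348), and the divider runs (333,210)–(338,348).

Run:
```python
from h import *
w=load("w5");t=load("top0");w3=load("w3")
f=lambda p:np.array(p)/1.5625-.18; g=lambda p:np.array(p)/2.5+100-.3
P={k:plane(w,f(v),.01)[:2] for k,v in {"n-":(213,210),"n+":(450,210),"f-":(229,348),"dn":(333,210),"df":(338,348)}.items()}
print({k:v.round(4).tolist() for k,v in P.items()})
d=P["n+"]-P["n-"];print("yaw",np.degrees(np.arctan2(-d[0],d[1])),np.linalg.norm(d),"ctr from diag",(P["n+"]+P["f-"])/2,"divider mid",(P["dn"]+P["df"])/2)
print("tri n-",tri([(w,f((213,210))),(t,g((709,344)))]),"n+",tri([(w,f((450,210))),(t,g((544,347)))]),"f-",tri([(w,f((229,348))),(t,g((706,240)))]))
```

```text
{'n-': [0.42, -0.3627], 'n+': [0.4141, -0.2053], 'f-': [0.5188, -0.3585], 'dn': [0.417, -0.283], 'df': [0.5158, -0.2793]}
yaw 2.1583247380905997 0.15759680967884448 ctr from diag [ 0.46642468 -0.28188276] divider mid [ 0.46640083 -0.28116077]
tri n- (array([ 0.42052889, -0.36498944,  0.00470742]), np.float64(0.00020606405754859328)) n+ (array([ 0.41501658, -0.20588266,  0.01035422]), np.float64(0.0011131641076999837)) f- (array([ 0.5203456 , -0.36087617,  0.00624841]), np.float64(0.0009277962532111373))
```

```bash
python3 -m jog '[[-1,-1,-50,0],[-1,-1,-105,0],[-1,-1,-128,0],[-1,-1,-133,0],[-1,-1,-133,0],[-1,-1,-133,0],[-1,-1,-133,0]]'
```

```text
t: 22.95
position: [0.4666, -0.2453, 0.0184]
ee_rot: [[-0.999, -0.036, 0.002], [-0.036, 0.999, -0.002], [-0.002, -0.002, -1.0]]
force: [0.2, 0.6, -3.4]
grip_width: 0.0354
```

```bash
python3 -m jog '[[-1,2,-2,0],[-1,2,-3.5,0],[-1,2,-3.5,0],[-1,2,-3.5,0]]'
```

```text
t: 23.45
position: [0.4648, -0.2426, 0.0148]
ee_rot: [[-0.999, -0.036, 0.0], [-0.036, 0.999, -0.0], [-0.0, -0.0, -1.0]]
force: [-2.7, 2.5, 8.4]
grip_width: 0.0359
```

```bash
python3 -m jog '[[0,0,0,0],[0,0,0,0],[0,0,0,0],[0,0,30,0],[0,0,80,0],[0,0,130,-10],[20,-20,165,-20],[60,-50,165,-30],[100,-80,165,-40],[120,-100,165,-50],[140,-120,165,-60],[140,-135,165,-70],[140,-135,165,-80],[140,-135,165,-90],[140,-135,165,-90],[140,-135,165,-90],[140,-135,165,-90]]' 0.65
python3 - <<'E'
from h import *
c=shot("wrist","w6")
cv2.imwrite("pics/w6v.png",cv2.resize(c["image"],(800,600),interpolation=cv2.INTER_CUBIC))
E
```

```text
t: 25.58
position: [0.6049, -0.3777, 0.1786]
ee_rot: [[-0.038, 0.999, -0.0], [0.999, 0.038, 0.0], [0.0, -0.0, -1.0]]
force: [-0.6, 0.2, 0.2]
grip_width: 0.0602
```

View pics/w6v.png

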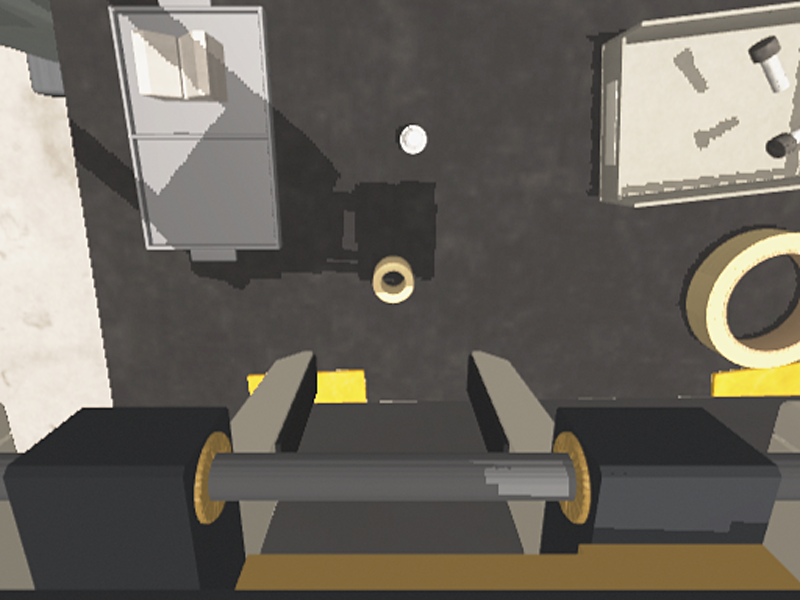

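Wrist view: brass bush top at (394,282), small weight (413,139), V-block in tray two near (180,65), and the machine wall beyond row 400.

Run:
```python
from h import *
w=load("w6");t=load("top0")
f=lambda p:np.array(p)/1.5625-.18; g=lambda p:np.array(p)/2.5+100-.3
print(tri([(w,f((394.5,282.5))),(t,g((731,149)))]),plane(w,f((394.5,282.5)),.026),plane(t,g((731,149)),.026))
print("wall",plane(w,f((420,402)),0),plane(w,f((300,372)),0))
print("vee top corners@.036",[plane(w,f(p),.036).round(4).tolist() for p in [(131,30),(212,32),(221,97),(139,94)]])
print("small",plane(w,f((413,139)),.03))
```

```text
(array([ 0.60668524, -0.38034742,  0.02171845]), np.float64(0.0003379069231165093)) [ 0.60682368 -0.378973    0.026     ] [ 0.60599735 -0.37920174  0.026     ]
wall [ 0.63301433 -0.48967411  0.        ] [ 0.53149632 -0.46550672  0.        ]
vee top corners@.036 [[0.4416, -0.2253, 0.036], [0.4904, -0.2245, 0.036], [0.4933, -0.2606, 0.036], [0.4421, -0.2608, 0.036]]
small [ 0.61508079 -0.28058142  0.03      ]
```

The V-block measures about (0.467, -0.243), which is within 2 mm of its compartment centre. Next is the brass bush.

```bash
python3 -m jog '[[2,-2,-50,0],[2,-2,-110,0],[2,-2,-150,0],[2,-2,-168,0],[2,-2,-168,0],[2,-2,-168,0]]';python3 -m jog '[[0,0,0,0],[0,0,0,0],[0,0,0,0],[0,0,0,0],[0,0,0,0]]' 0.15; python3 -m jog '[[0,0,40,0],[0,0,80,0],[-40,20,90,0],[-90,45,90,0],[-138,58,90,0],[-138,58,90,0],[-138,58,90,0],[-138,58,90,0]]'
```

```text
t: 26.38
position: [0.6082, -0.3809, 0.013]
ee_rot: [[-0.036, 0.999, 0.003], [0.999, 0.036, -0.002], [-0.003, 0.003, -1.0]]
force: [0.5, -0.3, 0.2]
grip_width: 0.0607
t: 27.0
position: [0.6069, -0.3799, 0.011]
ee_rot: [[-0.036, 0.999, 0.0], [0.999, 0.036, -0.0], [-0.0, 0.0, -1.0]]
force: [-1.3, 0.7, 3.3]
grip_width: 0.0292
t: 28.0
position: [0.4702, -0.3226, 0.1008]
ee_rot: [[-0.036, 0.999, 0.001], [0.999, 0.036, -0.001], [-0.001, 0.001, -1.0]]
force: [0.5, -0.6, -0.8]
grip_width: 0.0289
```

```bash
python3 -m jog '[[-1,1,-40,0],[-1,1,-75,0],[-1,1,-84,0],[-1,1,-84,0],[-1,1,-84,0],[-1,1,-84,0]]'
```

```text
t: 28.75
position: [0.4686, -0.3213, 0.0174]
ee_rot: [[-0.036, 0.999, 0.001], [0.999, 0.036, -0.001], [-0.001, 0.001, -1.0]]
force: [-0.4, -0.2, -1.7]
grip_width: 0.0292
```

```bash
python3 -m jog '[[0,0,-1.5,0],[0,0,-2.5,0],[0,0,-2.5,0]]'; python3 -m jog '[[0,0,0,0],[0,0,0,0],[0,0,0,0],[0,0,20,0],[0,0,60,0],[0,0,120,0],[-30,-10,170,0],[-60,-20,200,0],[-90,-40,210,0],[-110,-60,210,0],[-110,-60,210,0],[-110,-60,210,0],[-110,-60,210,0]]' 0.65
python3 - <<'E'
from h import *
c=shot("top","top2");s=shot("scene","scene2")
cv2.imwrite("pics/top2v.png",cv2.resize(c["image"][100:260,100:420],None,fx=2.5,fy=2.5,interpolation=cv2.INTER_CUBIC))
E
```

```text
t: 29.12
position: [0.468, -0.321, 0.0148]
ee_rot: [[-0.036, 0.999, 0.0], [0.999, 0.036, -0.001], [-0.001, 0.0, -1.0]]
force: [-0.2, 0.7, 4.9]
grip_width: 0.0288
t: 30.75
position: [0.3584, -0.38, 0.2239]
ee_rot: [[-0.037, 0.999, -0.0], [0.999, 0.037, 0.001], [0.001, -0.0, -1.0]]
force: [-0.5, 0.4, -0.5]
grip_width: 0.0598
```

View pics/top2v.png

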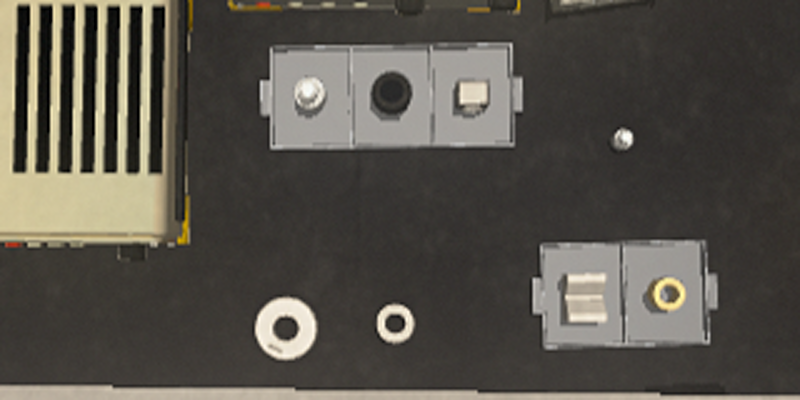

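All five items stand upright, one to a compartment: weight (309,95), loupe (391,92), block (472,95), V-block (585,298) and brass bush (668,294). I'll check the centring numerically before handing in.

Run:
```python
from h import *
t=load("top2");o=load("top0")
g=lambda p:np.array(p)/2.5+100-.3
T={"weight":((309,93),.045,(.6542,.0207)),"loupe":((391,92),.034,(.6558,-.0573)),"block":((473,93),.031,(.6574,-.1353)),"vee":((586,298),.036,(.4658,-.2435)),"brass":((669,293),.030,(.4686,-.3215))}
for k,(p,z,q) in T.items():
    P=plane(t,g(p),z)[:2];print(k,P.round(4),"off mm",(1e3*(P-q)).round(1))
d=cv2.absdiff(t["image"],o["image"]).max(2)
for k,(x0,y0,x1,y1) in {"ring":(200,216,230,246),"squat":(248,219,268,239),"small":(342,149,356,163)}.items(): print(k,"max diff",d[y0:y1,x0:x1].max())
```

```text
weight [0.6526 0.0192] off mm [-1.6 -1.5]
loupe [ 0.656  -0.0574] off mm [ 0.2 -0.1]
block [ 0.6562 -0.135 ] off mm [-1.2  0.3]
vee [ 0.4641 -0.2414] off mm [-1.7  2.1]
brass [ 0.4696 -0.32  ] off mm [1.  1.5]
ring max diff 6
squat max diff 5
small max diff 17
```

```bash
python3 -c "
from plant import *
print(hand_in(), get_state()['t'])"
```

```text
the job is handed in; nothing more can be done
the job is handed in; nothing more can be done
```

Both kits are made up and the job is handed in, at about 31 s on the robot's clock.

- **Two-compartment tray:** the V-block is in the +y compartment and the plain brass bush in the -y one.
- **Three-compartment tray:** the larger weight, the loupe and the bush block sit in that order from +y to -y.

**Last checks:** the final top view shows all five items upright, each within about 2–3 mm of its compartment centre (the V-block is the furthest out). The smaller weight, ring gauge and squat bush have not moved between the first and last top pictures. The gripper was open and well clear of everything at hand-in.

**Disagreements:** the two tray measurements differed by up to about 2 mm, so I averaged them. Triangulated heights mostly came within about 4 mm of the given sizes. The exceptions were single tray corners (up to 7 mm out) and the first rough fixes on the weight and loupe, which I measured again before grasping. Contact forces at placing reached about 8 N, and no check failed.

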